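# Heft the cases, fit the spindle

## Task

One of the three closed grey cases holds the steel spindle of the tube rotator; the other two are empty. Lift the cases a little off the bench, one after another and still closed, until you have felt the heavy one, setting each back down where it stood; then open that one only, lay its lid flat on the black mat, and take the spindle out. Thread it through both bearing plates of the rotator stand, from the side nearer the robot, until its knob is fully home against the first plate, let go, and leave the other things on the bench undisturbed.

Things in the scene. Friction and masses are not known exactly. Their poses are not given: they have to be found in the camera images.
- case_a: One of three outwardly identical loose grey plastic cases, long side roughly along world x. Origin: centre of its underside; x along its length pointing away from the robot, z up. 174 long (x), 68 wide (y), 42 high without lid; walls and floor 2.5 thick. Empty with lid it weighs 220 to 280 g; the one with the spindle 435 to 545 g. Where the heavy one stands changes.
- case_b: A second case like case_a. Inside every case, black end blocks reaching 35 above the underside leave only the middle free: x = -40 to +40 from the origin, the full inner width 63, down to the 2.5 thick floor.
- case_c: A third case like case_a. In the loaded case the spindle (not tracked) lies level along the case's x on the centre line, axis 26 above the case's underside, its middle within 3 of the case's origin, its knob at the -x end (nearer the robot). In the case it can be gripped only in the middle.
- lid_a: Loose lid on case_a, grey plastic, 70 g; lifts straight up. Origin: centre of the underside of its plate, 42 above the case's underside; z up. Plate 172 x 66 x 5 with a 4 deep locating lip below (it rests on the lip when laid down). On top in the middle a black bar handle along x: 60 long, 12 wide (y), its bar 11 to 21 above the plate's underside, on two feet.
- lid_b: The same lid, on case_b.
- lid_c: The same lid, on case_c.
- stand: Rotator stand, fixed: white base 130 (x) x 64 (y) x 10 high with two upright aluminium bearing plates 10 thick (x), 56 wide (y), tops 75 above the bench, spanning x = -33 to -23 and +23 to +33. Origin: centre of the underside; x along the bores, away from the robot. Each plate has a through bore of 18 diameter, axis at y = 0, 50 above the bench, slightly countersunk on its -x side.
- bore_in (a point): Centre of the first bore on the outer (-x) face of the first plate, nearer the robot: the spindle enters here along the stand's x. The spindle is one steel piece 160 long, 215 to 265 g: a knob 22 diameter x 26 long, then a shaft 14 diameter x 134 long whose last 6 is an 11 diameter nose. Its middle is 80 from either end; its centre of mass is 13 from the middle towards the knob.
- bore_out (a point): Centre of the second bore on the outer (+x) face of the second plate. Held near its middle the spindle reaches just through both plates and stays there if let go, the knob sagging by under 15. To push it home take it anew by the rear of the knob. Fully home, the knob's front face touches the first plate and the nose ends 68 beyond this point.
- mat: Black rubber mat, 220 (x) x 130 (y) x 3 thick, fixed to the bench. Origin: centre of its underside; x along its length.
Things that resemble listed ones, but are neither listed nor needed, are in the scene too. What is shaped like the lid_b but red is not meant.

How it is judged:
By the outcome, as a careful person would: the job done as asked, in the order asked, and still so for the second after the job is handed in, with the robot touching nothing.
It also fails if it takes over 72 s, if anything falls off the work surface, if the arm or the gripper's body presses on something with over 40 N, if the wrist force passes 120 N, or if a joint passes its speed limit or range.

## Robot

A 7-joint arm with a two-finger parallel gripper is mounted at the origin on the work surface. World frame = base frame: x ahead of the robot, y to its left, z up, the work surface at z = 0. Lengths are in m, angles in rad, forces in N, time in s.
With the tool pointing down it reaches from about 0.425 to 0.825 m from the base axis. Payload 3.6 kg.
Tool frame: the origin (TCP) lies between the finger pads; the fingertips stand 22 mm ahead of it and the grasp point (between the pads) lies 3 mm ahead of it (r.tcp_to_tips is the distance from the TCP to the fingertips, in m); z points along the fingers, y is the line along which they close (so a half turn about z gives the same grasp; the last joint's range is limited). The gripper opens to 85 mm and grips with 20 to 120 N. Pads are 22 mm wide; open, the fingers measure 114 mm over their backs; the gripper's body (76 mm by 85 mm) begins 54 mm behind the grasp point. The pads swing forward as they close: fully open they stand 13 mm farther back than shut.
Start: joints at [-1.302, 0.615, -0.013, 1.423, 0.008, 1.103, -0.04], TCP at [0.189, 0.622, 0.253] pointing down, gripper open.
Joint ranges: [-3.12, 3.12], [-0.3, 2.06], [-1.34, 1.32], [0.26, 2.42], [-1.36, 4.5], [0.01, 1.98], [-2.84, 2.84]. Speed limits (rad/s): [2.79, 2.79, 3.14, 3.14, 3.14, 3.14, 3.14].

## Interface

Orientations are given as a unit quaternion [x, y, z, w].
In Python, from rig import r gives the robot as it stands. The module is installed in compiled form; this text tells all that it offers.
- The arm moves only by the tool send_rows, never from a script. Its argument "motion" is a list of rows, each a list of 5 numbers: the shift along the tool's x, y, z in m, then the turn about the tool's z in rad, then the closure, from 0 (fully open) to 1 (shut). In form: [[tx, ty, tz, spin, hand], ...]. A call has exactly 10 rows; each row shifts and turns the commanded pose from where the row before left it, along the tool's axes as they then stand; what a row does not reach is not made up. A row lasts 1/8 s, in which the tool goes at most 62.5 mm and 10.7 degrees, less where a joint would pass 70% of its speed; a pose out of reach is approached as far as the arm can. A call is refused whole if a number of a shift passes 0.0625 or a number of a turn 0.188, either way. A call with a gripper value outside its range is refused whole. The fingers move at their own pace and stop on an object; "grip_force" is the grip in N (left out, the last holds). Time passes only in rows, so rows that do not move let the fingers close, or fill a call up. It gives the time, the measured TCP pose, the force, the opening and the grip force at its end, in the units of the state.
- r.get_obs(): the state, without advancing time (a new reading comes with each control period).
- r.get_image(name): name is "scene" or "top" or "wrist"; returns a dict with "color" (400x640x3 uint8, red, green, blue), "intrinsics" (3x3 intrinsics, pixels), "extrinsics" (4x4, takes a point from camera to world coordinates). Camera axes: x right, y up, looking along -z (the intrinsics and any distortion apply to the point x, -y, -z); pixel columns grow to the right and rows downward; lengths in m; the calibration is good to about 2 mm. The wrist camera is an equidistant fisheye: a pixel r from the principal point sees the ray r / f radians off the axis. A picture is of the moment at which its call begins. There is no depth.
- r.finish_job(): hands the job in; it is judged then, once.
The state is a dict: "t": time; "joint_pos": joint angles; "dq": joint speeds; "effort": joint torques, N m; "tool_pos": TCP position; "ee_rot": TCP orientation; "wrist_force": force on the tool from outside, world axes, zero at the start; "ft_torque": the same for the moment, N m; "grip_width": finger opening in m; "grip_force": force on a finger pad.
Only numpy, scipy, OpenCV 4.12 (cv2) and the standard library are available. Lean on these libraries where they do the work, as an engineer would, in place of code of your own. Each camera call takes 0.05 s, during which the arm holds its last target. There are 200 camera calls.

## Working session

There is one attempt and no reset: what is moved stays moved. The work goes in short steps, Python scripts to look and compute and a tool call to move; the robot and the scene stay as the last step left them, time stands still between calls to the robot, and variables do not carry over. Pictures are saved under pics/ and viewed, at most 10 in all, crops included, and the job is handed in when it is done.

Besides the shell and the picture viewer there is one more tool, called after "Request:" by a JSON object that holds its "method" and its "body", one argument or row to a line. send_rows: Moves the arm, as the interface text tells. Its arguments: {"type":"object","properties":{"motion":{"type":"array","items":{"type":"array","items":{"type":"number"}}},"grip_force":{"type":"number"}},"required":["motion"]}

```bash
mkdir -p pics; cat > h.py <<'E'
import numpy as np, cv2
from rig import r
from scipy.spatial.transform import Rotation as R
def get(n):
    d=r.get_image(n); return d["color"],np.array(d["intrinsics"]),np.array(d["extrinsics"])
def ray(K,E,u,v,fish=False):
    if fish:
        p=np.array([(u-K[0,2])/K[0,0],(v-K[1,2])/K[1,1]]); t=np.hypot(*p)
        d=np.array([*(p/max(t,1e-9)*np.sin(t)),np.cos(t)])
    else: d=np.array([(u-K[0,2])/K[0,0],(v-K[1,2])/K[1,1],1])
    d=d*[1,-1,-1]
    return E[:3,3],E[:3,:3]@d
def plane(K,E,u,v,z,fish=False):
    o,d=ray(K,E,u,v,fish); return o+d*(z-o[2])/d[2]
def proj(K,E,P):
    c=(np.linalg.inv(E)@np.append(P,1))[:3]*[1,-1,-1]; return (K@c/c[2])[:2]
E
python3 - <<'E'
from h import *
for n in("top","scene"):
    c,K,E=get(n); cv2.imwrite(f"pics/{n}0.png",c[:,:,::-1]); np.savez(f"{n}0.npz",c=c,K=K,E=E); print(n,K.round(1).tolist(),E.round(3).tolist())
o=r.get_obs(); print(o["t"],o["tool_pos"],o["ee_rot"],o["wrist_force"],r.tcp_to_tips)
print(R.from_quat(o["ee_rot"]).as_matrix().round(3))
E
```

```text
top [[371.7, 0.0, 314.8], [0.0, 371.7, 194.2], [0.0, 0.0, 1.0]] [[0.009, 0.992, -0.125, 0.297], [-1.0, 0.012, 0.018, -0.043], [0.02, 0.125, 0.992, 1.06], [0.0, 0.0, 0.0, 1.0]]
scene [[488.2, 0.0, 330.1], [0.0, 488.2, 192.6], [0.0, 0.0, 1.0]] [[0.799, -0.345, 0.492, 1.095], [0.601, 0.486, -0.634, -0.918], [-0.02, 0.803, 0.596, 0.882], [0.0, 0.0, 0.0, 1.0]]
0.1 [0.18863142 0.6213571  0.25224795] [ 1.46796972e-01  9.89165962e-01 -1.14927578e-03 -1.65756031e-04] [-0.12454478  0.64842119  0.44106736] 0.022
[[-0.957  0.29  -0.001]
 [ 0.29   0.957 -0.002]
 [-0.    -0.002 -1.   ]]
```

View pics/top0.png

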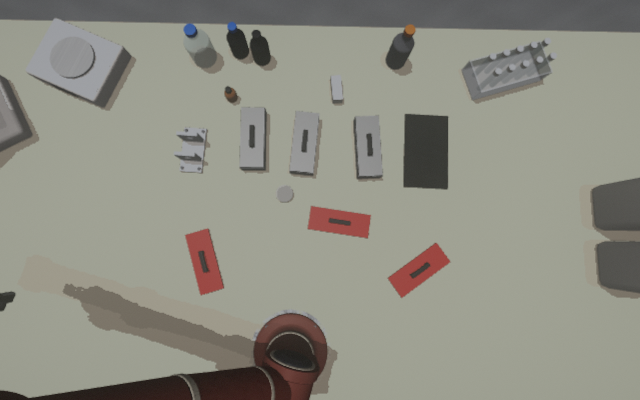

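View pics/scene0.png

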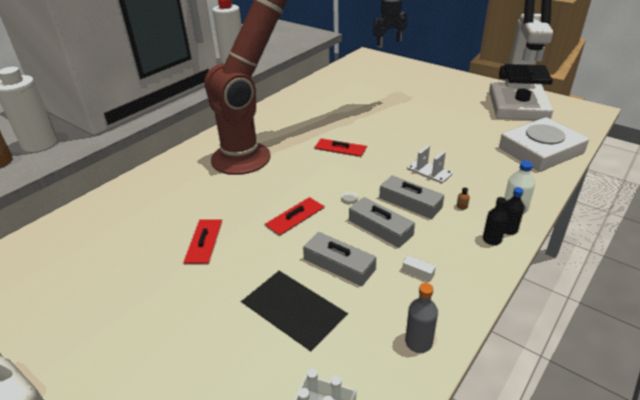

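The top view shows three grey cases at about (252,138), (304,142) and (369,147). The mat is at (426,151) and the stand at (192,150).

Possible mix-ups:
- Red lids at (204,262), (340,222) and (419,270), plus the white block at (337,88) and the steel disc at (285,194). None of these are wanted.
- I choose the three grey cases with black handles.

```bash
python3 - <<'E'
from h import *
d=np.load("top0.npz"); c,K,E=d["c"],d["K"],d["E"]
hsv=cv2.cvtColor(c,cv2.COLOR_RGB2HSV)
g=c.max(2)
x0,x1,y0,y1=160,470,70,215
dark=np.zeros(g.shape,np.uint8); dark[y0:y1,x0:x1]=(g[y0:y1,x0:x1]<60)*255
n,l,s,ce=cv2.connectedComponentsWithStats(dark)
for i in range(1,n):
    if s[i,4]<40: continue
    ys,xs=np.where(l==i); z=0.063 if s[i,4]<1000 else 0.003
    P=np.array([plane(K,E,a,b,z)[:2] for a,b in zip(xs,ys)])
    m=P.mean(0); w,v=np.linalg.eigh(np.cov((P-m).T)); a=np.degrees(np.arctan2(v[1,1],v[0,1]))
    print("dark",ce[i].round(1),s[i,4],m.round(4),"ang",round((a+90)%180-90,1),(np.sqrt(w*12)).round(3))
crop=c[y0:y1,x0:x1]; cv2.imwrite("pics/crop0.png",cv2.resize(crop,None,fx=2.5,fy=2.5,interpolation=cv2.INTER_CUBIC)[:,:,::-1])
# grey: low saturation
gr=np.zeros(g.shape,np.uint8); gr[y0:y1,x0:x1]=((hsv[y0:y1,x0:x1,1]<25)&(g[y0:y1,x0:x1]>110))*255
gr=cv2.morphologyEx(gr,cv2.MORPH_OPEN,np.ones((3,3)))
n,l,s,ce=cv2.connectedComponentsWithStats(gr)
for i in range(1,n):
    if s[i,4]<60: continue
    ys,xs=np.where(l==i)
    P=np.array([plane(K,E,a,b,0.047)[:2] for a,b in zip(xs,ys)]).astype(np.float32)
    print("grey",ce[i].round(1),s[i,4],cv2.minAreaRect(P), s[i,:4])
E
```

```text
dark [425.7 150.5] 2501 [ 0.5636 -0.386 ] ang -6.0 [0.119 0.196]
grey [306.  141.1] 38676 ((0.5756185054779053, -0.06252914667129517), (0.416843980550766, 0.8807765245437622), 1.0817091464996338) [160  70 310 145]
grey [466.5  76.6] 93 ((0.7684488296508789, -0.4932642877101898), (0.020376116037368774, 0.04886573180556297), 87.54349517822266) [462  70   8  17]
```

View pics/crop0.png

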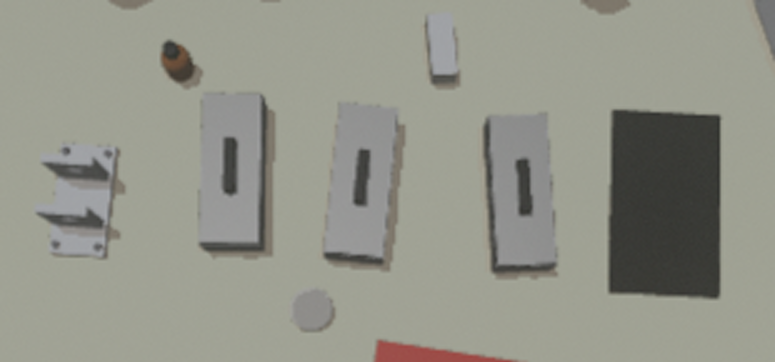

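The crop confirms three grey cases with black handles at (252,136), (305,141) and (370,145). The stand's plates lean outward to the left, and its base is at (193,150).

```bash
python3 - <<'E'
from h import *
d=np.load("top0.npz"); c,K,E=d["c"],d["K"],d["E"]
print(c[180,330],c[120,252],c[136,252],c[150,426],c[160,190])
f=c.astype(int); g=f.max(2); df=f[:,:,1]-f[:,:,2]
def blob(m,z,tag):
    n,l,s,ce=cv2.connectedComponentsWithStats(m.astype(np.uint8)); i=1+s[1:,4].argmax()
    ct=cv2.findContours((l==i).astype(np.uint8),0,1)[0][0][:,0]
    P=np.array([plane(K,E,a,b,z)[:2] for a,b in ct]).astype(np.float32)
    q=cv2.minAreaRect(P); ys,xs=np.where(l==i)
    A=np.array([plane(K,E,a,b,z)[:2] for a,b in zip(xs,ys)]); m=A.mean(0); w,v=np.linalg.eigh(np.cov((A-m).T))
    print(tag,s[i],"mean",m.round(4),"ang",round((np.degrees(np.arctan2(v[1,1],v[0,1]))+90)%180-90,2),np.sqrt(12*w).round(3),"rect",np.round(q[0],4),np.round(q[1],3),round(q[2],1))
def win(x0,x1,y0,y1):
    w=np.zeros(g.shape,bool); w[y0:y1,x0:x1]=1; return w
for t,x,y in(("A",252,136),("B",305,141),("C",370,145)):
    blob(win(x-12,x+12,y-18,y+18)&(g<90),.063,t+" handle")
    blob(win(x-22,x+22,y-40,y+42)&(df<8)&(g>120)|(win(x-9,x+9,y-16,y+16)),.047,t+" lid")
blob(win(395,460,105,200)&(g<90),.003,"mat")
blob(win(165,210,120,180)&(df<8)&(g>100),.01,"stand")
E
```

```text
[160 162 148] [148 149 148] [68 68 66] [56 57 52] [101  99  96]
A handle [250 125   5  23  92] mean [0.584  0.1138] ang 1.04 [0.011 0.064] rect [0.5823 0.1127] [0.062 0.011] 1.8
A lid [ 239  107   25   60 1405] mean [0.5851 0.1165] ang 0.41 [0.065 0.171] rect [0.5862 0.1165] [0.17  0.066] 0.4
B handle [302 130   6  22  92] mean [ 0.572  -0.0311] ang -5.34 [0.012 0.062] rect [ 0.5718 -0.031 ] [0.011 0.06 ] 84.6
B lid [ 289  111   30   62 1442] mean [ 0.5733 -0.0303] ang -4.88 [0.067 0.172] rect [ 0.5744 -0.0308] [0.068 0.172] 84.8
C handle [367 134   6  22  98] mean [ 0.5623 -0.211 ] ang 3.48 [0.012 0.063] rect [ 0.5631 -0.2112] [0.06  0.012] 3.0
C lid [ 356  115   27   61 1403] mean [ 0.5647 -0.2111] ang 3.22 [0.066 0.171] rect [ 0.5659 -0.2113] [0.172 0.066] 3.1
mat [ 404  114   44   75 3150] mean [ 0.5617 -0.3862] ang -2.25 [0.128 0.217] rect [ 0.5631 -0.3855] [0.127 0.217] 88.0
stand [174 127  33  46 898] mean [0.5547 0.2922] ang -1.19 [0.077 0.135] rect [0.5561 0.2995] [0.087 0.13 ] 87.1
```

```bash
cat >> h.py <<'E'
def go(P,head=None,quiet=False):
    """print spin, then shift in current tool axes and in axes after the spin"""
    o=r.get_obs(); M=R.from_quat(o["ee_rot"]).as_matrix(); p=np.array(o["tool_pos"])
    h=np.degrees(np.arctan2(M[1,0],M[0,0])); s=0.
    if head is not None: s=-np.radians((head-h+180)%360-180)
    d=np.array(P)-p; M2=M@R.from_euler('z',s).as_matrix()
    print("t",round(o["t"],2),"p",p.round(4),"head",round(h,2),"spin",round(s,4),"cur",(M.T@d).round(4),"after",(M2.T@d).round(4),"F",np.round(o["wrist_force"],2),"w",round(o["grip_width"],4))
E
python3 -c "
from h import *
go([.585,.115,.13],180.7)"
```

```text
t 0.1 p [0.1886 0.6214 0.2522] head 163.12 spin -0.3069 cur [-0.5263 -0.3691  0.1231] after [-0.3902 -0.5109  0.1231] F [-0.12  0.65  0.44] w 0.0857
```

Request:
{"method": "send_rows", "body": {
  "motion": [
    [-0.048,-0.034,0.01,0,0],
    [-0.048,-0.034,0.01,0,0],
    [-0.048,-0.034,0.01,0,0],
    [-0.048,-0.034,0.01,0,0],
    [-0.048,-0.034,0.01,0,0],
    [-0.048,-0.034,0.01,0,0],
    [-0.048,-0.034,0.01,0,0],
    [-0.048,-0.034,0.01,0,0],
    [-0.048,-0.034,0.01,-0.15,0],
    [0,0,0,-0.157,0]
  ]
}}

```text
t: 1.35
tool_pos: [0.5163, 0.1962, 0.1619]
ee_rot: [-0.003, 1.0, -0.003, -0.0]
wrist_force: [0.1, 1.2, -0.4]
grip_width: 0.0853
grip_force: 0.0
```

```bash
python3 - <<'E'
from h import *
c,K,E=get("wrist"); np.savez("w1.npz",c=c,K=K,E=E); cv2.imwrite("pics/w1.png",c[:,:,::-1]); print(K.round(1).tolist(),E.round(3).tolist())
go([.585,.115,.13],180.7)
E
```

```text
[[309.7, 0.0, 319.8], [0.0, 309.7, 201.8], [0.0, 0.0, 1.0]] [[-0.006, -0.953, -0.304, 0.439], [1.0, -0.008, 0.004, 0.195], [-0.006, -0.304, 0.953, 0.282], [0.0, 0.0, 0.0, 1.0]]
t 1.4 p [0.5147 0.1997 0.1623] head -179.23 spin 0.0012 cur [-0.0692 -0.0855  0.0324] after [-0.0693 -0.0854  0.0324] F [-0.33  0.85 -0.14] w 0.0856
```

View pics/w1.png

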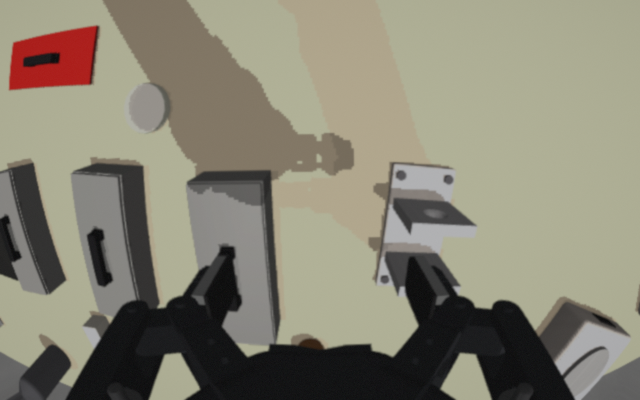

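The wrist view shows the lid of case A with near corners at about (188,183) and (271,178). The stand base corners are at (391,163), (454,170) and (377,281), and the first-plate bore is at about (434,213).

```bash
python3 - <<'E'
from h import *
d=np.load("w1.npz"); c,K,E=d["c"],d["K"],d["E"]
for t,u,v,z in(("lidL",189,183,.047),("lidR",270,179,.047),("lidRfar",278,345,.047),("b1",391,163,.01),("b2",454,170,.01),("b3",377,281,.01),("h1",401,175,.01),("h2",449,180,.01),("h3",384,280,.01),("bore1",434,213,.05)):
    print(t,plane(K,E,u,v,z,True).round(4))
E
```

```text
lidL [0.4983 0.0851 0.047 ]
lidR [0.4954 0.155  0.047 ]
lidRfar [0.6692 0.1523 0.047 ]
b1 [0.4883 0.2584 0.01  ]
b2 [0.4928 0.3218 0.01  ]
b3 [0.6117 0.2543 0.01  ]
h1 [0.4992 0.2686 0.01  ]
h2 [0.5028 0.3176 0.01  ]
h3 [0.6107 0.2617 0.01  ]
bore1 [0.5219 0.2895 0.05  ]
```

Request:
{"method": "send_rows", "body": {
  "motion": [
    [-0.035,-0.042,0.012,0,0],
    [-0.034,-0.041,0.01,0,0],
    [0,0,0.01,0,0],
    [0,0,0.035,0,0],
    [0,0,0.035,0,0],
    [0,0,0.033,0,0],
    [0,0,0,0,0],
    [0,0,0,0,0.5],
    [0,0,0,0,1],
    [0,0,0,0,1]
  ],
  "grip_force": 40
}}

```text
t: 2.65
tool_pos: [0.5841, 0.1221, 0.0298]
ee_rot: [-0.006, 1.0, 0.0, 0.001]
wrist_force: [-0.1, 0.2, 3.5]
grip_width: 0.0673
grip_force: 48.2
```

```bash
python3 -c "
from h import *
go([.584,.117,.027],180.7)"
```

```text
t 2.65 p [0.5841 0.1221 0.0298] head -179.3 spin 0.0001 cur [ 0.0002 -0.0051  0.0028] after [ 0.0002 -0.0051  0.0028] F [-0.05  0.24  3.53] w 0.0673
```

Request:
{"method": "send_rows", "body": {
  "motion": [
    [0,0,-0.007,0,1],
    [0,0,-0.007,0,1],
    [0,0,-0.007,0,1],
    [0,0,-0.006,0,1],
    [0,0,0,0,1],
    [0,0,0,0,1],
    [0,0,0,0,1],
    [0,0,0,0,1],
    [0,0,0,0,1],
    [0,0,0,0,1]
  ]
}}

```text
t: 3.9
tool_pos: [0.5833, 0.1215, 0.0552]
ee_rot: [-0.006, 1.0, -0.0, -0.0]
wrist_force: [0.2, 0.2, -2.5]
grip_width: 0.0676
grip_force: 47.5
```

```bash
python3 -c "
from h import *
go([.584,.117,.027],180.7)
o=r.get_obs();print(o['ft_torque'],o['effort'])"
```

```text
t 3.9 p [0.5833 0.1215 0.0552] head -179.3 spin 0.0001 cur [-0.0007 -0.0045  0.0282] after [-0.0007 -0.0045  0.0282] F [ 0.24  0.23 -2.55] w 0.0676
[0.07585734 0.05174765 0.00859907] [-2.08003898e-04 -4.85570133e+01 -7.11940862e-01 -1.13233030e+01
  9.31274757e-03 -9.68234497e-03  7.18075199e-06]
```

Case A weighs about 2.5 N, so it is empty. I'll set it down and release.

Request:
{"method": "send_rows", "body": {
  "motion": [
    [0,0,0.008,0,1],
    [0,0,0.008,0,1],
    [0,0,0.007,0,1],
    [0,0,0.004,0,1],
    [0,0,0,0,1],
    [0,0,0,0,1],
    [0,0,0,0,0],
    [0,0,0,0,0],
    [0,0,0,0,0],
    [0,0,-0.03,0,0]
  ]
}}

```text
t: 5.15
tool_pos: [0.5815, 0.121, 0.0563]
ee_rot: [-0.006, 1.0, -0.001, -0.003]
wrist_force: [0.8, -0.5, 0.9]
grip_width: 0.0853
grip_force: 0.0
```

```bash
python3 -c "
from h import *
go([.573,-.030,.13],175)"
```

```text
t 5.15 p [0.5815 0.121  0.0563] head -179.29 spin 0.0996 cur [ 0.0108 -0.151  -0.0734] after [-0.0043 -0.1513 -0.0734] F [ 0.82 -0.51  0.88] w 0.0853
```

Request:
{"method": "send_rows", "body": {
  "motion": [
    [0,0,-0.05,0,0],
    [0,0,-0.024,0,0],
    [0,-0.01,0,0.1,0],
    [-0.001,-0.047,0,0,0],
    [-0.001,-0.047,0,0,0],
    [-0.002,-0.046,0,0,0],
    [0,0,0,0,0],
    [0,0,0,0,0],
    [0,0,0,0,0],
    [0,0,0,0,0]
  ]
}}

```text
t: 6.4
tool_pos: [0.5752, -0.0268, 0.1323]
ee_rot: [0.043, 0.999, 0.0, -0.0]
wrist_force: [-0.5, 0.8, -0.0]
grip_width: 0.0853
grip_force: 0.0
```

```bash
python3 - <<'E'
from h import *
go([.573,-.029,.028],175)
c,K,E=get("wrist"); np.savez("w2.npz",c=c,K=K,E=E); cv2.imwrite("pics/w2.png",c[:,:,::-1])
E
```

```text
t 6.4 p [ 0.5752 -0.0268  0.1323] head 175.11 spin 0.0019 cur [ 0.002  -0.0025  0.1043] after [ 0.002  -0.0025  0.1043] F [-0.51  0.8  -0.01] w 0.0853
```

View pics/w2.png

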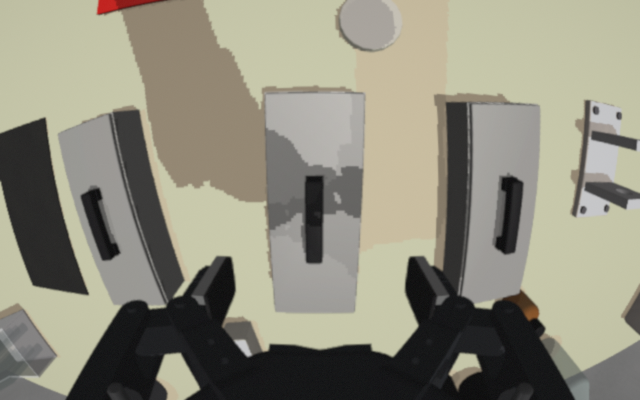

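The wrist view shows case B centred under the gripper, handle at (314,220) and fingers symmetric about 320. I'll descend, grip and lift.

Request:
{"method": "send_rows", "body": {
  "motion": [
    [0.002,-0.002,0.03,0,0],
    [0,0,0.035,0,0],
    [0,0,0.035,0,0],
    [0,0,0.003,0,0],
    [0,0,0,0,0.5],
    [0,0,0,0,1],
    [0,0,0,0,1],
    [0,0,0,0,1],
    [0,0,-0.004,0,1],
    [0,0,-0.007,0,1]
  ]
}}

```text
t: 7.7
tool_pos: [0.5719, -0.0301, 0.0397]
ee_rot: [0.044, 0.999, -0.0, -0.001]
wrist_force: [-0.1, -0.4, -4.4]
grip_width: 0.067
grip_force: 48.0
```

Request:
{"method": "send_rows", "body": {
  "motion": [
    [0,0,-0.007,0,1],
    [0,0,-0.007,0,1],
    [0,0,0,0,1],
    [0,0,0,0,1],
    [0,0,0,0,1],
    [0,0,0,0,1],
    [0,0,0,0,1],
    [0,0,0,0,1],
    [0,0,0,0,1],
    [0,0,0,0,1]
  ]
}}

```text
t: 8.95
tool_pos: [0.573, -0.0301, 0.0543]
ee_rot: [0.044, 0.999, -0.0, -0.0]
wrist_force: [0.3, 0.3, -4.8]
grip_width: 0.0674
grip_force: 48.0
```

B feels like 4.8 N, so it is the heavy case. I'll set it down and release.

Request:
{"method": "send_rows", "body": {
  "motion": [
    [0,0,0.008,0,1],
    [0,0,0.008,0,1],
    [0,0,0.006,0,1],
    [0,0,0.003,0,1],
    [0,0,0,0,1],
    [0,0,0,0,1],
    [0,0,0,0,0],
    [0,0,0,0,0],
    [0,0,0,0,0],
    [0,0,-0.04,0,0]
  ]
}}

```text
t: 10.2
tool_pos: [0.5708, -0.0301, 0.067]
ee_rot: [0.044, 0.999, -0.0, -0.004]
wrist_force: [0.5, 0.5, -0.2]
grip_width: 0.0854
grip_force: 0.0
```

Request:
{"method": "send_rows", "body": {
  "motion": [
    [0,0,-0.03,0,0],
    [0,0,0,0,0],
    [0,0,0,0,0],
    [0,0,0,0,0.4],
    [0,0,0,0,0.4],
    [0,0,0,0,0.4],
    [0,0,0,0,0.4],
    [0,0,0,0,0.4],
    [0,0,0,0,0.4],
    [0,0,0,0,0.4]
  ]
}}

```text
t: 11.45
tool_pos: [0.573, -0.0301, 0.0994]
ee_rot: [0.044, 0.999, -0.0, 0.0]
wrist_force: [-0.1, 0.2, -0.3]
grip_width: 0.0512
grip_force: 0.0
```

```bash
python3 - <<'E'
from h import *
go([.573,-.030,.0735],175)
c,K,E=get("top"); 
f=c.astype(int); g=f.max(2)
cv2.imwrite("pics/t3.png",cv2.resize(c[90:190,230:330],None,fx=4,fy=4)[:,:,::-1])
c,K,E=get("wrist");cv2.imwrite("pics/w3.png",c[:,:,::-1])
E
```

```text
t 11.45 p [ 0.573  -0.0301  0.0994] head 174.97 spin -0.0004 cur [0.     0.0001 0.0259] after [0.     0.0001 0.0259] F [-0.06  0.19 -0.26] w 0.0512
```

View pics/w3.png

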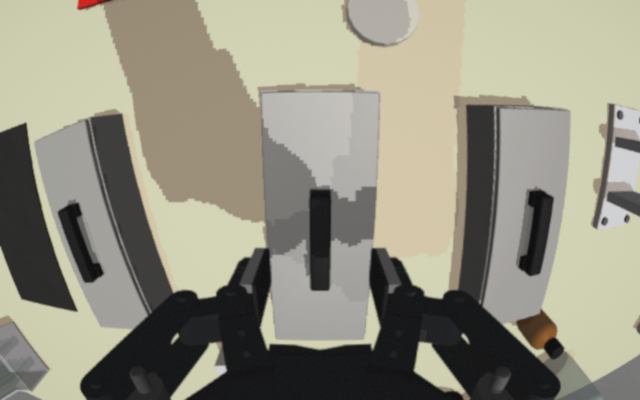

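The handle at (320,240) is midway between the fingers. I'll descend, grip it and lift the lid.

Request:
{"method": "send_rows", "body": {
  "motion": [
    [0,0,0.026,0,0.4],
    [0,0,0,0,0.4],
    [0,0,0,0,1],
    [0,0,0,0,1],
    [0,0,0,0,1],
    [0,0,0,0,1],
    [0,0,-0.015,0,1],
    [0,0,-0.03,0,1],
    [0,0,-0.04,0,1],
    [0,0,0,0,1]
  ],
  "grip_force": 40
}}

```text
t: 12.8
tool_pos: [0.5752, -0.0302, 0.1621]
ee_rot: [0.044, 0.999, 0.0, 0.004]
wrist_force: [0.7, 0.8, -0.8]
grip_width: 0.0107
grip_force: 40.5
```

```bash
python3 - <<'E'
from h import *
go([.563,-.385,.16],177.8)
E
```

```text
t 12.8 p [ 0.5752 -0.0302  0.1621] head 174.96 spin -0.0495 cur [-0.019  -0.3545  0.0021] after [-0.0015 -0.355   0.0021] F [ 0.67  0.78 -0.79] w 0.0107
```

Request:
{"method": "send_rows", "body": {
  "motion": [
    [0,0,0,-0.05,1],
    [0,-0.05,0,0,1],
    [0,-0.055,0,0,1],
    [0,-0.055,0,0,1],
    [0,-0.055,0,0,1],
    [0,-0.055,0,0,1],
    [0,-0.05,0.01,0,1],
    [-0.001,-0.035,0.03,0,1],
    [0,0,0.03,0,1],
    [0,0,0.02,0,1]
  ]
}}

```text
t: 14.05
tool_pos: [0.559, -0.3843, 0.0656]
ee_rot: [0.019, 1.0, 0.001, -0.002]
wrist_force: [0.3, 0.9, -0.4]
grip_width: 0.0105
grip_force: 40.4
```

```bash
python3 - <<'E'
from h import *
go([.563,-.385,.0395],177.8)
E
```

```text
t 14.05 p [ 0.559  -0.3843  0.0656] head 177.8 spin 0.0 cur [-0.0041 -0.0006  0.026 ] after [-0.0041 -0.0006  0.026 ] F [ 0.33  0.93 -0.44] w 0.0105
```

Request:
{"method": "send_rows", "body": {
  "motion": [
    [-0.003,0,0.01,0,1],
    [0,0,0.008,0,1],
    [0,0,0.004,0,1],
    [0,0,0.002,0,1],
    [0,0,0,0,1],
    [0,0,0,0,1],
    [0,0,0,0,1],
    [0,0,0,0,1],
    [0,0,0,0,1],
    [0,0,0,0,1]
  ]
}}

```text
t: 15.3
tool_pos: [0.5635, -0.385, 0.0443]
ee_rot: [0.019, 1.0, 0.0, -0.0]
wrist_force: [-0.3, -0.2, -0.9]
grip_width: 0.0107
grip_force: 40.4
```

```bash
python3 - <<'E'
from h import *
go([.563,-.385,.0395],177.8)
E
```

```text
t 15.3 p [ 0.5635 -0.385   0.0443] head 177.84 spin 0.0007 cur [0.0005 0.     0.0048] after [0.0005 0.     0.0048] F [-0.29 -0.19 -0.92] w 0.0107
```

Request:
{"method": "send_rows", "body": {
  "motion": [
    [0,0,0.003,0,1],
    [0,0,0.002,0,1],
    [0,0,0,0,1],
    [0,0,0,0,0.4],
    [0,0,0,0,0.4],
    [0,0,0,0,0.4],
    [0,0,-0.02,0,0.4],
    [0,0,-0.04,0,0.4],
    [0,0,-0.05,0,0.4],
    [0,0.05,0,0.05,0.4]
  ]
}}

```text
t: 16.55
tool_pos: [0.5671, -0.3424, 0.1562]
ee_rot: [0.049, 0.999, -0.005, 0.006]
wrist_force: [1.2, 0.2, -0.1]
grip_width: 0.0514
grip_force: 0.0
```

```bash
python3 - <<'E'
from h import *
go([.56,-.030,.15],175)
E
```

```text
t 16.55 p [ 0.5671 -0.3424  0.1562] head 174.38 spin -0.0109 cur [0.0377 0.3103 0.0026] after [0.0344 0.3107 0.0026] F [ 1.2   0.15 -0.07] w 0.0514
```

Request:
{"method": "send_rows", "body": {
  "motion": [
    [0.006,0.05,0,0,0.4],
    [0.006,0.052,0,0,0.4],
    [0.006,0.052,0,0,0.4],
    [0.006,0.052,0,0,0.4],
    [0.004,0.052,0,0,0.4],
    [0,0.044,0,0,0.4],
    [0,0,0,0,0.4],
    [0,0,0,0,0.4],
    [0,0,0,0,0.4],
    [0,0,0,0,0.4]
  ]
}}

```text
t: 17.8
tool_pos: [0.564, -0.0334, 0.1495]
ee_rot: [0.045, 0.999, -0.0, 0.0]
wrist_force: [0.5, -0.5, -0.4]
grip_width: 0.0511
grip_force: 0.0
```

```bash
python3 - <<'E'
from h import *
go([.573,-.030,.030],175)
c,K,E=get("wrist"); np.savez("w4.npz",c=c,K=K,E=E); cv2.imwrite("pics/w4.png",c[:,:,::-1])
c,K,E=get("top"); np.savez("t4.npz",c=c,K=K,E=E)
E
```

```text
t 17.8 p [ 0.564  -0.0334  0.1495] head 174.82 spin -0.0031 cur [-0.0086  0.0043  0.1195] after [-0.0086  0.0043  0.1195] F [ 0.54 -0.45 -0.36] w 0.0511
```

View pics/w4.png

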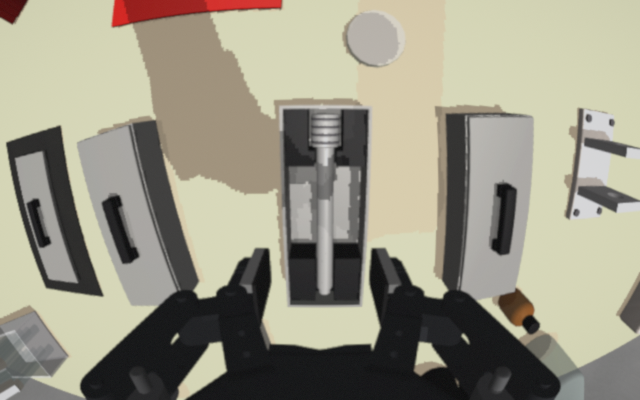

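The spindle lies in the open case, knob at (325,128) and nose end at about (325,292). The lid sits flat on the mat at (40,225).

```bash
python3 - <<'E'
from h import *
d=np.load("w4.npz"); c,K,E=d["c"],d["K"],d["E"]
for t,u,v,z in(("cL",276,105,.042),("cR",370,107,.042),("cL2",288,305,.042),("cR2",364,305,.042),("knobrear",325,112,.037),("shaft front of knob",325,149,.026),("shaft mid",325,220,.026),("nose",325,293,.026)):
    print(t,plane(K,E,u,v,z,True).round(4))
f=c.astype(int).max(2)
for v in (165,185,205,225,250,270,285):
    row=c[v,300:350].astype(int).sum(1)//3; print(v,row.tolist())
E
```

```text
cL [ 0.4827 -0.0594  0.042 ]
cR [0.4902 0.0087 0.042 ]
cL2 [ 0.6543 -0.0717  0.042 ]
cR2 [ 0.6608 -0.0031  0.042 ]
knobrear [ 0.4916 -0.0243  0.037 ]
shaft front of knob [ 0.5211 -0.0267  0.026 ]
shaft mid [ 0.5808 -0.0318  0.026 ]
nose [ 0.6546 -0.0379  0.026 ]
165 [54, 55, 55, 55, 54, 55, 55, 53, 54, 54, 55, 55, 55, 65, 86, 96, 95, 94, 103, 111, 117, 124, 144, 169, 185, 194, 192, 170, 135, 118, 112, 105, 98, 96, 100, 99, 78, 60, 61, 65, 66, 66, 64, 65, 64, 63, 63, 63, 63, 63]
185 [169, 170, 172, 179, 183, 182, 180, 178, 174, 168, 147, 117, 108, 106, 107, 105, 97, 90, 95, 104, 109, 113, 116, 118, 117, 117, 117, 115, 111, 105, 102, 96, 101, 134, 169, 178, 179, 179, 179, 179, 180, 179, 179, 179, 180, 181, 180, 172, 146, 120]
205 [168, 168, 171, 178, 182, 183, 183, 181, 174, 165, 145, 115, 105, 104, 104, 103, 101, 104, 121, 137, 148, 157, 164, 171, 181, 190, 195, 190, 177, 166, 157, 147, 140, 151, 169, 174, 175, 175, 174, 175, 175, 176, 175, 176, 175, 175, 175, 175, 172, 153]
225 [179, 179, 179, 178, 179, 179, 179, 180, 179, 174, 155, 127, 117, 116, 116, 114, 108, 108, 126, 142, 151, 159, 165, 171, 178, 187, 188, 183, 174, 164, 154, 145, 141, 151, 166, 171, 173, 172, 172, 172, 171, 171, 171, 170, 171, 171, 171, 171, 165, 139]
250 [19, 19, 18, 19, 15, 16, 17, 17, 15, 19, 16, 19, 17, 15, 17, 36, 70, 104, 129, 147, 159, 169, 177, 183, 190, 196, 196, 192, 180, 170, 158, 139, 103, 55, 27, 18, 19, 19, 20, 16, 18, 17, 16, 17, 16, 17, 18, 18, 19, 17]
270 [44, 43, 42, 43, 43, 43, 45, 44, 43, 42, 43, 43, 42, 43, 39, 37, 56, 90, 124, 146, 160, 170, 177, 182, 188, 193, 194, 188, 178, 167, 153, 130, 90, 48, 34, 41, 44, 45, 45, 44, 44, 44, 44, 45, 45, 44, 44, 45, 44, 44]
285 [39, 41, 39, 41, 40, 41, 41, 41, 40, 41, 39, 42, 40, 41, 39, 42, 58, 91, 124, 147, 159, 170, 177, 183, 188, 193, 191, 185, 175, 163, 151, 126, 85, 43, 37, 41, 43, 41, 41, 44, 42, 43, 43, 41, 43, 43, 43, 42, 43, 43]
```

Request:
{"method": "send_rows", "body": {
  "motion": [
    [0.018,0.003,0.02,0,0.72],
    [0,0,0.03,0,0.72],
    [0,0,0.02,0,0.72],
    [0,0,0,0,0.72],
    [0,0,0,0,0.72],
    [0,0,0,0,0.72],
    [0,0,0,0,0.72],
    [0,0,0,0,0.72],
    [0,0,0,0,0.72],
    [0,0,0,0,0.72]
  ]
}}

```text
t: 19.15
tool_pos: [0.5464, -0.0272, 0.0793]
ee_rot: [0.044, 0.999, -0.0, -0.0]
wrist_force: [-0.6, -0.2, -0.2]
grip_width: 0.024
grip_force: 0.0
```

```bash
python3 - <<'E'
from h import *
go([.546,-.029,.0295],175.1)
c,K,E=get("wrist"); np.savez("w5.npz",c=c,K=K,E=E); cv2.imwrite("pics/w5.png",c[150:,170:470,::-1])
E
```

```text
t 19.15 p [ 0.5464 -0.0272  0.0793] head 174.97 spin -0.0023 cur [ 0.0002 -0.0018  0.0498] after [ 0.0002 -0.0018  0.0498] F [-0.59 -0.19 -0.17] w 0.024
```

View pics/w5.png

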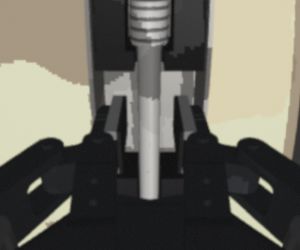

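The shaft runs between the fingers, at crop (149,120) with the pads at 118 and 182. I'll descend and grip.

Request:
{"method": "send_rows", "body": {
  "motion": [
    [0,-0.001,0.02,0,0.72],
    [0,0,0.02,0,0.72],
    [0,0,0.01,0,0.72],
    [0,0,0,0,0.72],
    [0,0,0,0,0.72],
    [0,0,0,0,1],
    [0,0,0,0,1],
    [0,0,0,0,1],
    [0,0,0,0,1],
    [0,0,0,0,1]
  ],
  "grip_force": 100
}}

```text
t: 20.45
tool_pos: [0.5468, -0.0283, 0.0302]
ee_rot: [0.044, 0.999, -0.0, 0.001]
wrist_force: [-1.2, 0.6, 6.9]
grip_width: 0.0111
grip_force: 97.6
```

```bash
python3 - <<'E'
from h import *
go([.546,-.029,.15],177)
E
```

```text
t 20.45 p [ 0.5468 -0.0283  0.0302] head 174.98 spin -0.0353 cur [ 0.0006 -0.0008 -0.1198] after [ 0.0006 -0.0008 -0.1198] F [-1.18  0.57  6.94] w 0.0111
```

Request:
{"method": "send_rows", "body": {
  "motion": [
    [0,0,-0.02,0,1],
    [0,0,-0.04,0,1],
    [0,0,-0.04,0,1],
    [0,0,-0.03,-0.035,1],
    [0.026,0.048,0,0,1],
    [0.026,0.048,0,0,1],
    [0.026,0.048,0,0,1],
    [0.026,0.048,0,0,1],
    [0.026,0.048,0,0,1],
    [0,0,0,0,1]
  ]
}}

```text
t: 21.7
tool_pos: [0.4256, 0.2239, 0.1589]
ee_rot: [0.021, 1.0, 0.001, -0.001]
wrist_force: [0.7, 0.1, -2.5]
grip_width: 0.0108
grip_force: 98.2
```

```bash
python3 - <<'E'
from h import *
go([.374,.297,.12],177)
c,K,E=get("wrist"); np.savez("w6.npz",c=c,K=K,E=E); cv2.imwrite("pics/w6.png",c[:,:,::-1])
c,K,E=get("scene"); np.savez("s6.npz",c=c,K=K,E=E)
E
```

```text
t 21.7 p [0.4256 0.2239 0.1589] head 177.63 spin 0.0109 cur [0.0545 0.0708 0.0393] after [0.0552 0.0702 0.0393] F [ 0.66  0.08 -2.5 ] w 0.0108
```

View pics/w6.png

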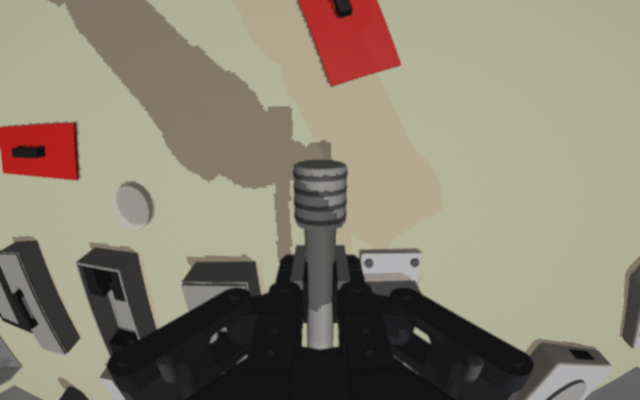

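The spindle is held level, with its knob at (320,192). I'll refine the stand pose numerically from the earlier wrist view.

```bash
python3 - <<'E'
from h import *
d=np.load("w1.npz"); c,K,E=d["c"],d["K"],d["E"]
f=c.astype(float); ch=f[:,:,0]-f[:,:,2]   # bg yellowish, stand neutral
print(ch[200,360],ch[170,420],ch[250,360],ch[120,330],ch[150,420])
def cross(a,th,rev=False):
    i=np.where(a<th)[0]
    if len(i)==0 or i[0]==0: return None
    i=i[0]; return i-1+(a[i-1]-th)/(a[i-1]-a[i])
L=[];N=[]
for v in range(170,275):
    a=ch[v,370:410]; bg=np.median(ch[v,345:365]); x=cross(a,bg/2)
    if x is not None: L.append(plane(K,E,370+x,v,.01,True)[:2])
for u in range(396,450):
    a=ch[150:190,u]; bg=np.median(ch[140:155,u]); x=cross(a,bg/2)
    if x is not None: N.append(plane(K,E,u,150+x,.01,True)[:2])
for v in range(172,215):   # right edge of base near part: scan from right
    a=ch[v,440:480][::-1]; bg=np.median(ch[v,470:490]); x=cross(a,bg/2)
    if x is not None and v<195: print("R",v,plane(K,E,479-x,v,.01,True)[:2].round(4))if v%4==0 else 0
def line(P,t):
    P=np.array(P,np.float32)
    for _ in range(3):
        vx,vy,x,y=cv2.fitLine(P,cv2.DIST_HUBER,0,.01,.01).ravel(); e=abs((P[:,0]-x)*vy-(P[:,1]-y)*vx); P=P[e<max(2*np.median(e),5e-4)]
    print(t,len(P),np.degrees(np.arctan2(vy,vx)).round(2),(x.round(4),y.round(4)),"res",e.std())
line(L,"left");line(N,"near")
g=f.max(2)
for u,v in((401,175),(449,180),(384,280)):
    w=np.clip(120-g[v-5:v+6,u-5:u+6],0,None); yy,xx=np.mgrid[v-5:v+6,u-5:u+6]; uu,vv=(w*xx).sum()/w.sum(),(w*yy).sum()/w.sum()
    print("hole",round(uu,1),round(vv,1),plane(K,E,uu,vv,.01,True)[:2].round(4))
for v in range(196,232,2): print(v,g[v,412:456].astype(int).tolist())
E
```

```text
35.0 -2.0 26.0 36.0 36.0
R 172 [0.4947 0.3234]
R 176 [0.4987 0.3233]
R 180 [0.5026 0.323 ]
R 184 [0.5066 0.3228]
R 188 [0.5106 0.3227]
R 192 [0.5146 0.3225]
left 102 -2.75 (np.float32(0.5467), np.float32(0.2556)) res 0.00011033382
near 54 85.97 (np.float32(0.4888), np.float32(0.2852)) res 0.00010762129
hole 400.3 174.6 [0.4989 0.268 ]
hole 447.6 178.8 [0.5017 0.316 ]
hole 384.2 278.6 [0.609  0.2617]
196 [134, 134, 134, 134, 135, 135, 135, 135, 136, 135, 137, 137, 136, 136, 135, 134, 134, 133, 133, 134, 134, 134, 135, 135, 135, 135, 136, 135, 137, 148, 158, 166, 176, 178, 179, 179, 178, 178, 177, 177, 176, 177, 176, 177]
198 [117, 118, 119, 119, 120, 124, 123, 125, 126, 128, 128, 130, 131, 132, 133, 133, 132, 132, 133, 132, 132, 132, 134, 134, 135, 135, 134, 135, 135, 135, 139, 151, 166, 176, 179, 179, 179, 178, 176, 176, 176, 176, 176, 177]
200 [71, 72, 72, 73, 74, 78, 78, 79, 80, 82, 82, 83, 85, 87, 89, 89, 92, 94, 96, 96, 98, 103, 106, 105, 107, 111, 115, 115, 117, 121, 126, 131, 145, 161, 168, 170, 173, 175, 176, 176, 176, 177, 176, 176]
202 [68, 68, 69, 68, 69, 67, 68, 69, 68, 68
[... 2202 characters left out ...]
 108, 105, 104, 104, 103]
226 [153, 175, 179, 179, 178, 179, 179, 178, 179, 179, 178, 179, 179, 179, 178, 179, 179, 179, 178, 178, 178, 178, 179, 179, 179, 178, 178, 178, 177, 178, 176, 176, 176, 175, 176, 175, 176, 176, 175, 176, 176, 176, 175, 174]
228 [158, 176, 178, 179, 179, 179, 179, 179, 178, 179, 179, 179, 179, 179, 179, 179, 179, 179, 179, 178, 179, 179, 179, 178, 179, 178, 180, 178, 179, 178, 179, 179, 179, 179, 178, 178, 179, 179, 179, 179, 179, 179, 179, 179]
230 [168, 178, 179, 178, 179, 178, 179, 178, 179, 179, 178, 178, 179, 178, 180, 179, 179, 178, 178, 179, 179, 179, 179, 178, 179, 180, 179, 179, 179, 178, 179, 178, 179, 178, 179, 178, 179, 178, 178, 179, 179, 178, 178, 178]
```

Request:
{"method": "send_rows", "body": {
  "motion": [
    [0,0,0,0.009,1],
    [0.019,0.035,0,0,1],
    [0.019,0.035,0.01,0,1],
    [0,0,0.04,0,1],
    [0,0,0.04,0,1],
    [0,0,0.015,0,1],
    [0,0,0,0,1],
    [0,0,0,0,1],
    [0,0,0,0,1],
    [0,0,0,0,1]
  ]
}}

```text
t: 23.05
tool_pos: [0.3959, 0.2908, 0.0552]
ee_rot: [0.031, 1.0, 0.001, 0.001]
wrist_force: [0.2, 0.0, -2.8]
grip_width: 0.011
grip_force: 98.3
```

```bash
python3 - <<'E'
from h import *
a=np.radians(-2.9); B=np.array([.521,.2897]); G=B-.130*np.array([np.cos(a),np.sin(a)])
go([*G,.0542],177.1)
c,K,E=get("scene"); np.savez("s7.npz",c=c,K=K,E=E)
o=r.get_obs(); M=R.from_quat(o["ee_rot"]).as_matrix(); p=np.array(o["tool_pos"])+M[:,2]*.0042
pts={"knobrear":p+M[:,0]*.052,"nose":p-M[:,0]*.108,"bore_in":np.array([*B,.05]),"bore_out":np.array([B[0]+.066*np.cos(a),B[1]+.066*np.sin(a),.05])}
q={k:proj(K,E,v) for k,v in pts.items()}; print({k:v.round(1).tolist() for k,v in q.items()})
x0,y0=int(q["nose"][0])-60,int(q["nose"][1])-55
im=cv2.resize(c[y0:y0+100,x0:x0+130],None,fx=6,fy=6,interpolation=cv2.INTER_CUBIC)[:,:,::-1].copy()
for k,v in q.items(): cv2.drawMarker(im,tuple(int(t) for t in (v-[x0,y0]+.5)*6),(0,0,255),cv2.MARKER_CROSS,14,1)
cv2.imwrite("pics/s7.png",im); print(x0,y0)
E
```

```text
t 23.05 p [0.3959 0.2908 0.0552] head 176.46 spin -0.0112 cur [0.0051 0.0051 0.001 ] after [0.005  0.0052 0.001 ] F [ 0.24  0.03 -2.76] w 0.011
{'knobrear': [373.4, 138.3], 'nose': [414.1, 154.2], 'bore_in': [419.8, 155.3], 'bore_out': [438.2, 162.4]}
354 99
```

View pics/s7.png

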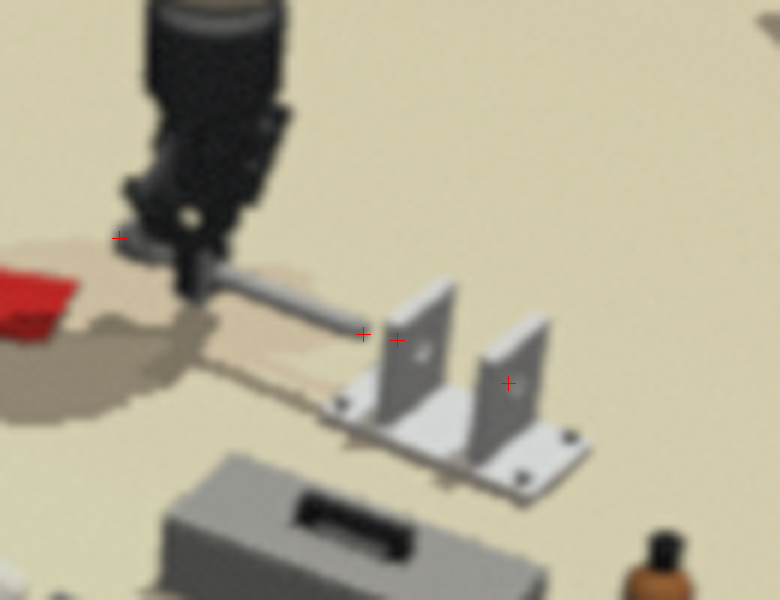

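The scene crop shows the spindle level with its nose at about (368,330), just in front of the first plate. The projected bore_in sits at (397,340) on that line. I'll correct the pose and advance slowly.

Request:
{"method": "send_rows", "body": {
  "motion": [
    [0,0,0.001,-0.011,1],
    [0.005,0.005,0,0,1],
    [0,0,0,0,1],
    [0,0,0,0,1],
    [-0.01,0,0,0,1],
    [-0.01,0,0,0,1],
    [0,0,0,0,1],
    [0,0,0,0,1],
    [0,0,0,0,1],
    [0,0,0,0,1]
  ]
}}

```text
t: 24.35
tool_pos: [0.4104, 0.2948, 0.0533]
ee_rot: [0.025, 1.0, -0.0, -0.0]
wrist_force: [0.2, -0.8, -1.9]
grip_width: 0.0105
grip_force: 98.3
```

```bash
cat >> h.py <<'E'
def ins(s,tz=.0542):
    a=np.radians(-2.9); G=np.array([.521,.2897])-s*np.array([np.cos(a),np.sin(a)]); go([*G,tz],177.1)
E
python3 -c "
from h import *
ins(.100)"
```

```text
t 24.35 p [0.4104 0.2948 0.0533] head 177.11 spin 0.0002 cur [-0.0107  0.0005 -0.0009] after [-0.0107  0.0005 -0.0009] F [ 0.21 -0.82 -1.88] w 0.0105
```

Request:
{"method": "send_rows", "body": {
  "motion": [
    [0,0,-0.001,0,1],
    [-0.004,0,0,0,1],
    [-0.004,0,0,0,1],
    [-0.004,0,0,0,1],
    [-0.004,0,0,0,1],
    [-0.004,0,0,0,1],
    [-0.004,0,0,0,1],
    [0,0,0,0,1],
    [0,0,0,0,1],
    [0,0,0,0,1]
  ]
}}

```text
t: 25.6
tool_pos: [0.4237, 0.2934, 0.0526]
ee_rot: [0.022, 1.0, -0.003, -0.01]
wrist_force: [-16.4, 1.8, 1.1]
grip_width: 0.0108
grip_force: 98.5
```

```bash
python3 -c "
from h import *
ins(.060); print(r.get_obs()['ft_torque'])"
```

```text
t 25.6 p [0.4237 0.2934 0.0526] head 177.42 spin 0.0056 cur [-0.0374  0.0011 -0.0024] after [-0.0374  0.0013 -0.0024] F [-16.41   1.84   1.07] w 0.0108
[0.30236929 3.03603796 0.05383819]
```

Request:
{"method": "send_rows", "body": {
  "motion": [
    [0.007,0,0,0,1],
    [0.006,0,0,0,1],
    [0,0,0,0,1],
    [0,0,0,0,1],
    [0,0,0,0,1],
    [0,0,0,0,1],
    [0,0,0,0,1],
    [0,0,0,0,1],
    [0,0,0,0,1],
    [0,0,0,0,1]
  ]
}}

```text
t: 26.85
tool_pos: [0.4217, 0.2942, 0.0543]
ee_rot: [0.025, 1.0, -0.0, -0.0]
wrist_force: [-0.3, 1.0, -3.0]
grip_width: 0.0107
grip_force: 98.2
```

Request:
{"method": "send_rows", "body": {
  "motion": [
    [0,0,-0.003,0,1],
    [0,0,-0.003,0,1],
    [0,0,0,0,1],
    [0,0,0,0,1],
    [0,0,0,0,1],
    [0,0,0,0,1],
    [0,0,0,0,1],
    [0,0,0,0,1],
    [0,0,0,0,1],
    [0,0,0,0,1]
  ]
}}

```text
t: 28.1
tool_pos: [0.4215, 0.2942, 0.0603]
ee_rot: [0.025, 1.0, -0.0, -0.0]
wrist_force: [-1.3, 1.8, -5.5]
grip_width: 0.0106
grip_force: 97.9
```

```bash
python3 -c "
from h import *
ins(.100)
o=r.get_obs();print(o['ft_torque'],o['ee_rot'])
c,K,E=get('scene'); np.savez('s8.npz',c=c,K=K,E=E)
c,K,E=get('wrist'); np.savez('w8.npz',c=c,K=K,E=E)
w=np.load('w6.npz')['c'].astype(int); 
for n,c in(('w6',w),('w8',c.astype(int))):
  g=c.max(2); print(n,[int(x) for x in g[150:235:3,320]], [int(x) for x in g[200,285:355:2]])
"
```

```text
t 28.1 p [0.4215 0.2942 0.0603] head 177.11 spin 0.0001 cur [0.0004 0.0005 0.0061] after [0.0004 0.0005 0.0061] F [-1.29  1.82 -5.51] w 0.0106
[0.41653978 0.48296436 0.23102381] [ 2.52520191e-02  9.99681090e-01 -5.44131558e-05 -2.24372361e-04]
w6 [127, 132, 133, 101, 57, 58, 78, 144, 147, 96, 89, 146, 148, 150, 98, 77, 91, 95, 94, 62, 53, 94, 94, 93, 54, 61, 94, 93, 94] [133, 133, 140, 165, 143, 58, 72, 78, 81, 85, 88, 90, 91, 94, 94, 95, 95, 96, 95, 98, 104, 106, 138, 142, 140, 134, 131, 125, 115, 99, 76, 160, 179, 180, 179]
w8 [179, 179, 179, 121, 58, 60, 61, 128, 146, 134, 84, 116, 146, 147, 132, 62, 75, 95, 94, 89, 51, 79, 94, 94, 74, 53, 89, 92, 94] [132, 132, 132, 129, 91, 62, 75, 79, 82, 86, 88, 89, 91, 91, 92, 93, 95, 94, 94, 93, 92, 117, 142, 141, 139, 134, 131, 124, 115, 101, 70, 107, 119, 119, 118]
```

Request:
{"method": "send_rows", "body": {
  "motion": [
    [0,0,0.004,0,1],
    [0,0,0.004,0,1],
    [0,0,0.004,0,1],
    [0,0,0,0,1],
    [0,0,0,0,1],
    [0,0,0,0,1],
    [0,0,0,0,1],
    [0,0,0,0,1],
    [0,0,0,0,1],
    [0,0,0,0,1]
  ]
}}

```text
t: 29.45
tool_pos: [0.4223, 0.2945, 0.0485]
ee_rot: [0.025, 1.0, 0.0, 0.001]
wrist_force: [1.7, 1.2, 2.2]
grip_width: 0.0106
grip_force: 98.5
```

Request:
{"method": "send_rows", "body": {
  "motion": [
    [0,0,-0.004,0,1],
    [0,0,-0.003,0,1],
    [0,0.003,0,0,1],
    [0,0.003,0,0,1],
    [0,0,0,0,1],
    [0,0,0,0,1],
    [0,0,0,0,1],
    [0,0,0,0,1],
    [0,0,0,0,1],
    [0,0,0,0,1]
  ]
}}

```text
t: 30.7
tool_pos: [0.422, 0.3002, 0.0553]
ee_rot: [0.025, 1.0, -0.0, -0.0]
wrist_force: [-0.2, -0.4, -2.7]
grip_width: 0.0109
grip_force: 98.3
```

Request:
{"method": "send_rows", "body": {
  "motion": [
    [0,-0.004,0,0,1],
    [0,-0.004,0,0,1],
    [0,-0.004,0,0,1],
    [0,0,0,0,1],
    [0,0,0,0,1],
    [0,0,0,0,1],
    [0,0,0,0,1],
    [0,0,0,0,1],
    [0,0,0,0,1],
    [0,0,0,0,1]
  ]
}}

```text
t: 31.95
tool_pos: [0.4215, 0.2906, 0.0556]
ee_rot: [0.023, 1.0, 0.002, 0.001]
wrist_force: [0.0, 5.5, -2.3]
grip_width: 0.0111
grip_force: 98.8
```

Request:
{"method": "send_rows", "body": {
  "motion": [
    [0,0.004,0,0,1],
    [0,0.0035,0,0,1],
    [0,0,0,0,1],
    [0,0,0,0,1],
    [-0.004,0,0,0,1],
    [-0.004,0,0,0,1],
    [-0.004,0,0,0,1],
    [0,0,0,0,1],
    [0,0,0,0,1],
    [0,0,0,0,1]
  ]
}}

```text
t: 33.2
tool_pos: [0.4335, 0.2951, 0.0553]
ee_rot: [0.025, 1.0, -0.0, -0.0]
wrist_force: [-0.1, -0.5, -1.7]
grip_width: 0.011
grip_force: 98.2
```

```bash
python3 -c "
from h import *
ins(.060,.0552); print(r.get_obs()['ft_torque'])"
```

```text
t 33.2 p [0.4335 0.2951 0.0553] head 177.11 spin 0.0001 cur [-0.0276 -0.001   0.0001] after [-0.0276 -0.001   0.0001] F [-0.1  -0.49 -1.74] w 0.011
[-0.01457387  0.07633942 -0.05443331]
```

Request:
{"method": "send_rows", "body": {
  "motion": [
    [-0.005,0,0,0,1],
    [-0.005,0,0,0,1],
    [-0.005,0,0,0,1],
    [-0.005,0,0,0,1],
    [-0.005,0,0,0,1],
    [-0.005,0,0,0,1],
    [0,0,0,0,1],
    [0,0,0,0,1],
    [0,0,0,0,1],
    [0,0,0,0,1]
  ]
}}

```text
t: 34.45
tool_pos: [0.4636, 0.2936, 0.0553]
ee_rot: [0.025, 1.0, -0.0, -0.0]
wrist_force: [0.6, -0.5, -1.9]
grip_width: 0.0111
grip_force: 98.2
```

```bash
python3 -c "
from h import *
ins(.040,.0552); print(r.get_obs()['ft_torque'])"
```

```text
t 34.45 p [0.4636 0.2936 0.0553] head 177.11 spin 0.0002 cur [-0.0176 -0.001   0.0001] after [-0.0176 -0.001   0.0001] F [ 0.57 -0.45 -1.9 ] w 0.0111
[ 0.03706567 -0.00606765  0.02515598]
```

Clean so far; next is the second plate.

Request:
{"method": "send_rows", "body": {
  "motion": [
    [-0.004,0,0,0,1],
    [-0.004,0,0,0,1],
    [-0.004,0,0,0,1],
    [-0.004,0,0,0,1],
    [0,0,0,0,1],
    [0,0,0,0,1],
    [0,0,0,0,1],
    [0,0,0,0,1],
    [0,0,0,0,1],
    [0,0,0,0,1]
  ]
}}

```text
t: 35.7
tool_pos: [0.4797, 0.2928, 0.0553]
ee_rot: [0.025, 1.0, 0.0, 0.0]
wrist_force: [-0.0, -0.9, -2.9]
grip_width: 0.011
grip_force: 98.2
```

```bash
python3 -c "
from h import *
ins(.015,.0552); print(r.get_obs()['ft_torque'])"
```

```text
t 35.7 p [0.4797 0.2928 0.0553] head 177.1 spin -0.0 cur [-0.0264 -0.001   0.0001] after [-0.0264 -0.001   0.0001] F [-0.05 -0.91 -2.87] w 0.011
[0.02779314 0.0193815  0.00469976]
```

Request:
{"method": "send_rows", "body": {
  "motion": [
    [-0.005,0,0,0,1],
    [-0.005,0,0,0,1],
    [-0.005,0,0,0,1],
    [-0.005,0,0,0,1],
    [-0.003,0,0,0,1],
    [0,0,0,0,1],
    [0,0,0,0,1],
    [0,0,0,0,1],
    [0,0,0,0,1],
    [0,0,0,0,1]
  ]
}}

```text
t: 36.95
tool_pos: [0.5027, 0.2916, 0.0553]
ee_rot: [0.025, 1.0, -0.0, -0.0]
wrist_force: [0.3, 0.2, -1.7]
grip_width: 0.0109
grip_force: 98.2
```

```bash
python3 -c "
from h import *
ins(.015,.0552); print(r.get_obs()['ft_torque'])"
```

```text
t 36.95 p [0.5027 0.2916 0.0553] head 177.1 spin -0.0 cur [-0.0034 -0.001   0.0001] after [-0.0034 -0.001   0.0001] F [ 0.27  0.15 -1.72] w 0.0109
[ 0.01692111  0.06795672 -0.02335622]
```

The spindle is through both plates. I'll release, slide back astride the knob and regrip its rear.

Request:
{"method": "send_rows", "body": {
  "motion": [
    [-0.002,0,0,0,1],
    [0,0,0,0,0.5],
    [0,0,0,0,0.5],
    [0,0,0,0,0.5],
    [0,0,0,0,0.5],
    [0,0,0,0,0.5],
    [0.022,0,0.002,0,0.5],
    [0.022,0,0.001,0,0.5],
    [0,0,0,0,0.5],
    [0,0,0,0,0.5]
  ],
  "grip_force": 50
}}

```text
t: 38.2
tool_pos: [0.4621, 0.2938, 0.0525]
ee_rot: [0.026, 1.0, 0.0, 0.001]
wrist_force: [0.8, -0.2, 1.3]
grip_width: 0.0423
grip_force: 0.0
```

```bash
python3 - <<'E'
from h import *
ins(.060,.0515)
c,K,E=get("wrist"); np.savez("w9.npz",c=c,K=K,E=E); cv2.imwrite("pics/w9.png",c[:,:,::-1])
g=c.astype(int).max(2); print([int(x) for x in g[130:350:4,320]]); print([int(x) for x in g[230,270:370:3]]);print([int(x) for x in g[270,270:370:3]])
# expected rows for knob rear/front
o=r.get_obs(); M=R.from_quat(o["ee_rot"]).as_matrix(); p=np.array(o["tool_pos"])
for s in(-.008,.0,.008,.018):
  P=p+M[:,2]*.003+M[:,0]*s+np.array([0,0,.011]); q=(np.linalg.inv(E)@np.append(P,1))[:3]*[1,-1,-1]; th=np.arctan2(np.hypot(q[0],q[1]),q[2]); u=K[:2,2]+K[0,0]*th*q[:2]/np.hypot(q[0],q[1]); print(s,u.round(1))
E
```

```text
t 38.2 p [0.4621 0.2938 0.0525] head 177.06 spin -0.0007 cur [ 0.001  -0.0011  0.001 ] after [ 0.001  -0.0011  0.001 ] F [ 0.81 -0.21  1.32] w 0.0423
[182, 182, 182, 181, 182, 183, 182, 182, 183, 183, 182, 181, 182, 168, 122, 121, 120, 121, 121, 121, 121, 121, 121, 121, 120, 122, 121, 121, 121, 55, 54, 55, 59, 90, 90, 56, 96, 88, 56, 97, 85, 69, 97, 62, 95, 142, 142, 142, 142, 141, 142, 141, 146, 153, 152]
[121, 121, 122, 121, 120, 122, 121, 121, 120, 121, 121, 122, 121, 120, 121, 121, 121, 120, 121, 121, 121, 121, 120, 121, 121, 121, 121, 122, 121, 121, 121, 121, 122, 121]
[18, 16, 18, 118, 182, 182, 182, 182, 174, 134, 126, 61, 75, 80, 72, 64, 57, 55, 55, 56, 54, 58, 64, 74, 81, 70, 148, 182, 182, 182, 152, 18, 18, 17]
-0.008 [322.1 308. ]
0.0 [322.2 293.5]
0.008 [322.3 278.1]
0.018 [322.4 257.4]
```

Request:
{"method": "send_rows", "body": {
  "motion": [
    [0.007,-0.001,0.002,0,0.5],
    [0,0,0,0,0.5],
    [0,0,0,0,0.5],
    [0,0,0,0,1],
    [0,0,0,0,1],
    [0,0,0,0,1],
    [0,0,0,0,1],
    [0,0,-0.002,0,1],
    [0,0,0,0,1],
    [0,0,0,0,1]
  ]
}}

```text
t: 39.5
tool_pos: [0.4536, 0.2931, 0.0522]
ee_rot: [0.025, 1.0, -0.0, -0.0]
wrist_force: [0.7, 1.8, -1.2]
grip_width: 0.0204
grip_force: 49.0
```

```bash
python3 - <<'E'
from h import *
ins(.060,.0515)
c,K,E=get("wrist")
g=c.astype(int).max(2); print([int(x) for x in g[240:350:3,320]])
E
```

```text
t 39.5 p [0.4536 0.2931 0.0522] head 177.1 spin 0.0001 cur [-0.0075  0.      0.0007] after [-0.0075  0.      0.0007] F [ 0.68  1.85 -1.16] w 0.0204
[119, 119, 119, 119, 119, 119, 152, 85, 53, 55, 55, 55, 56, 68, 96, 77, 51, 90, 94, 63, 56, 94, 91, 53, 127, 147, 100, 96, 143, 145, 144, 144, 144, 148, 153, 154, 133]
```

Request:
{"method": "send_rows", "body": {
  "motion": [
    [0,0.001,-0.001,0,1],
    [-0.004,0,0,0,1],
    [-0.004,0,0,0,1],
    [-0.004,0,0,0,1],
    [-0.004,0,0,0,1],
    [-0.004,0,0,0,1],
    [0,0,0,0,1],
    [0,0,0,0,1],
    [0,0,0,0,1],
    [0,0,0,0,1]
  ]
}}

```text
t: 40.8
tool_pos: [0.4738, 0.293, 0.0534]
ee_rot: [0.025, 1.0, -0.0, 0.0]
wrist_force: [0.4, -0.1, -1.7]
grip_width: 0.0199
grip_force: 48.9
```

```bash
python3 - <<'E'
from h import *
ins(.020,.0525); print(r.get_obs()["ft_torque"])
E
```

```text
t 40.8 p [0.4738 0.293  0.0534] head 177.09 spin -0.0001 cur [-0.0273 -0.0009  0.0009] after [-0.0273 -0.0009  0.0009] F [ 0.39 -0.09 -1.73] w 0.0199
[ 0.05255367 -0.01563818  0.04221617]
```

Request:
{"method": "send_rows", "body": {
  "motion": [
    [-0.005,0,0,0,1],
    [-0.005,0,0,0,1],
    [-0.005,0,0,0,1],
    [-0.005,0,0,0,1],
    [-0.003,0,0,0,1],
    [0,0,0,0,1],
    [0,0,0,0,1],
    [0,0,0,0,1],
    [0,0,0,0,1],
    [0,0,0,0,1]
  ]
}}

```text
t: 42.05
tool_pos: [0.497, 0.2923, 0.0535]
ee_rot: [0.025, 1.0, 0.0, 0.0]
wrist_force: [-1.7, 2.7, 2.5]
grip_width: 0.0202
grip_force: 49.3
```

```bash
python3 - <<'E'
from h import *
ins(.020,.0525); print(r.get_obs()["ft_torque"])
E
```

```text
t 42.05 p [0.497  0.2923 0.0535] head 177.1 spin 0.0001 cur [-0.0041 -0.0014  0.001 ] after [-0.0041 -0.0014  0.001 ] F [-1.72  2.74  2.48] w 0.0202
[0.54322077 0.2931152  0.06976785]
```

Request:
{"method": "send_rows", "body": {
  "motion": [
    [0,0.001,-0.0015,0,1],
    [-0.003,0,0,0,1],
    [-0.002,0,0,0,1],
    [-0.002,0,0,0,1],
    [-0.002,0,0,0,1],
    [-0.002,0,0,0,1],
    [0,0,0,0,1],
    [0,0,0,0,1],
    [0,0,0,0,1],
    [0,0,0,0,1]
  ]
}}

```text
t: 43.3
tool_pos: [0.4996, 0.2919, 0.054]
ee_rot: [0.024, 1.0, -0.003, -0.008]
wrist_force: [-13.4, 1.1, 8.6]
grip_width: 0.02
grip_force: 50.0
```

```bash
python3 - <<'E'
from h import *
ins(.020,.0525); print(r.get_obs()["ft_torque"])
c,K,E=get("wrist"); np.savez("w10.npz",c=c,K=K,E=E)
g=c.astype(int).max(2); print([int(x) for x in g[240:350:3,320]])
E
```

```text
t 43.3 p [0.4996 0.2919 0.054 ] head 177.21 spin 0.002 cur [-0.0015 -0.0011  0.0015] after [-0.0015 -0.0011  0.0015] F [-13.4    1.09   8.56] w 0.02
[ 0.10293449  2.86028181 -0.09150484]
[140, 141, 142, 143, 141, 140, 137, 74, 55, 57, 56, 57, 57, 78, 98, 74, 54, 96, 97, 61, 64, 97, 93, 50, 92, 130, 84, 106, 102, 97, 82, 70, 69, 71, 69, 69, 62]
```

```bash
python3 - <<'E'
from h import *
c,K,E=get("scene"); np.savez("s10.npz",c=c,K=K,E=E); old=np.load("s7.npz")["c"]
a=np.radians(-2.9); d=np.array([np.cos(a),np.sin(a),0]); B=np.array([.521,.2907,.05])
diff=np.abs(c.astype(int)-old).sum(2)
n=np.array([-d[1],d[0],0])
for off in (-.003,0,.003):
    print(off,[(int(s*1000),int(cv2.getRectSubPix(diff.astype(np.float32),(1,1),tuple(float(t) for t in proj(K,E,B+s*d+np.array([0,0,off]))))[0,0])) for s in np.arange(.06,.15,.003)])
t,K2,E2=get("top"); o2=np.load("t4.npz")["c"]; dt=np.abs(t.astype(int)-o2).sum(2)
for off in(-.004,0,.004): print("top",off,[(int(s*1000),int(cv2.getRectSubPix(dt.astype(np.float32),(1,1),tuple(float(q) for q in proj(K2,E2,B+s*d+n*off)))[0,0])) for s in np.arange(.05,.15,.003)])
E
```

```text
-0.003 [(60, 4), (63, 16), (66, 53), (69, 88), (72, 102), (75, 86), (78, 58), (81, 86), (84, 151), (87, 170), (90, 162), (93, 165), (96, 167), (99, 143), (102, 143), (105, 145), (108, 123), (111, 110), (114, 122), (117, 108), (120, 85), (123, 106), (126, 96), (129, 63), (132, 52), (135, 29), (138, 6), (141, 5), (144, 6), (147, 3)]
0 [(60, 3), (63, 8), (66, 28), (69, 58), (72, 77), (75, 54), (78, 43), (81, 87), (84, 170), (87, 229), (90, 267), (93, 270), (96, 259), (99, 262), (102, 262), (105, 246), (108, 242), (111, 236), (114, 229), (117, 237), (120, 222), (123, 218), (126, 223), (129, 202), (132, 158), (135, 97), (138, 54), (141, 21), (144, 2), (147, 3)]
0.003 [(60, 2), (63, 2), (66, 20), (69, 29), (72, 18), (75, 54), (78, 42), (81, 12), (84, 106), (87, 203), (90, 251), (93, 252), (96, 261), (99, 272), (102, 263), (105, 268), (108, 279), (111, 260), (114, 271), (117, 285), (120, 264), (123, 276), (126, 295), (129, 269), (132, 261), (135, 233), (138, 144), (141, 58), (144, 10), (147, 3)]
top -0.004 [(50, 45), (53, 44), (56, 53), (59, 64), (62, 29), (65, 4), (68, 3), (71, 3), (74, 44
[... 319 characters left out ...]
, 39), (62, 24), (65, 3), (68, 4), (71, 4), (74, 34), (77, 98), (80, 128), (83, 130), (86, 127), (89, 115), (92, 118), (95, 124), (98, 127), (101, 130), (104, 131), (107, 134), (110, 136), (113, 142), (116, 153), (119, 159), (122, 163), (125, 164), (128, 164), (131, 159), (134, 144), (137, 75), (140, 12), (143, 7), (146, 5), (149, 6)]
top 0.004 [(50, 218), (53, 252), (56, 136), (59, 18), (62, 15), (65, 1), (68, 2), (71, 5), (74, 11), (77, 34), (80, 37), (83, 30), (86, 29), (89, 28), (92, 22), (95, 27), (98, 28), (101, 27), (104, 29), (107, 31), (110, 31), (113, 31), (116, 31), (119, 36), (122, 42), (125, 45), (128, 46), (131, 51), (134, 51), (137, 31), (140, 4), (143, 3), (146, 7), (149, 6)]
```

The nose ends about 136 mm beyond bore_in (134 expected) in both views, so the knob is home. I'll relax, release and retreat upward.

Request:
{"method": "send_rows", "body": {
  "motion": [
    [0.004,0,0,0,1],
    [0.003,0,0,0,1],
    [0,0,0,0,1],
    [0,0,0,0,1],
    [0,0,0,0,1],
    [0,0,0,0,1],
    [0,0,0,0,1],
    [0,0,0,0,1],
    [0,0,0,0,1],
    [0,0,0,0,1]
  ]
}}

```text
t: 44.7
tool_pos: [0.4994, 0.292, 0.0543]
ee_rot: [0.026, 1.0, -0.001, -0.002]
wrist_force: [-5.1, -0.4, 1.8]
grip_width: 0.0202
grip_force: 49.1
```

Request:
{"method": "send_rows", "body": {
  "motion": [
    [0,0,0,0,0.5],
    [0,0,0,0,0.5],
    [0,0,0,0,0.5],
    [0,0,0,0,0.5],
    [0,0,-0.02,0,0.5],
    [0,0,-0.04,0,0.5],
    [0,0,-0.05,0,0.5],
    [0,0,-0.04,0,0.5],
    [0.05,0,0,0,0.5],
    [0,0,0,0,0.5]
  ]
}}

```text
t: 45.95
tool_pos: [0.4466, 0.2959, 0.2052]
ee_rot: [0.023, 1.0, -0.0, -0.002]
wrist_force: [-0.3, 0.7, 0.2]
grip_width: 0.0428
grip_force: 0.0
```

```bash
python3 - <<'E'
from h import *
ins(.020,.0525)
a=np.radians(-2.9); d=np.array([np.cos(a),np.sin(a),0]); B=np.array([.521,.2907,.05])
c,K,E=get("scene"); old=np.load("s7.npz")["c"]; diff=np.abs(c.astype(int)-old).sum(2).astype(np.float32)
print([(int(s*1000),int(cv2.getRectSubPix(diff,(1,1),tuple(float(t) for t in proj(K,E,B+s*d)))[0,0])) for s in np.arange(.09,.15,.003)])
w,K,E=get("wrist"); np.savez("w11.npz",c=w,K=K,E=E)
def fp(P):
    q=(np.linalg.inv(E)@np.append(P,1))[:3]*[1,-1,-1]; h=np.hypot(q[0],q[1]); return K[:2,2]+K[0,0]*np.arctan2(h,q[2])*q[:2]/h
g=w.astype(int).max(2).astype(np.float32)
print([(int(s*1000),fp(B+s*d+[0,0,.011]).round().astype(int).tolist(),int(cv2.getRectSubPix(g,(1,1),tuple(float(t) for t in fp(B+s*d+[0,0,.011])))[0,0])) for s in np.arange(-.04,.012,.002)])
E
```

```text
t 45.95 p [0.4466 0.2959 0.2052] head 177.37 spin 0.0047 cur [-0.0551 -0.0027  0.1525] after [-0.0551 -0.0024  0.1525] F [-0.34  0.74  0.23] w 0.0428
[(90, 213), (93, 215), (96, 219), (99, 224), (102, 221), (105, 220), (108, 223), (111, 217), (114, 216), (117, 221), (120, 219), (123, 220), (126, 226), (129, 233), (132, 244), (135, 252), (138, 195), (141, 97), (144, 25), (147, 8)]
[(-40, [320, 228], 135), (-38, [320, 230], 135), (-36, [320, 232], 126), (-33, [320, 234], 80), (-31, [320, 236], 54), (-29, [320, 238], 55), (-27, [320, 239], 61), (-25, [320, 241], 110), (-23, [320, 243], 126), (-21, [320, 245], 96), (-19, [320, 247], 144), (-17, [320, 249], 129), (-15, [320, 251], 101), (-13, [320, 253], 141), (-11, [320, 255], 134), (-9, [320, 256], 107), (-7, [320, 258], 135), (-5, [320, 260], 117), (-3, [320, 262], 86), (-1, [320, 264], 94), (0, [320, 265], 88), (2, [320, 267], 71), (4, [320, 269], 66), (6, [320, 271], 65), (8, [320, 272], 81), (10, [320, 274], 144)]
```

```bash
python3 -c "
from h import *
print(r.finish_job())"
```

```text
the job is handed in; nothing more can be done
None
```

The job is handed in at 46 s: case_b was the heavy one (case_a was empty, case_c not lifted), its lid lies flat on the mat, and the spindle is threaded through both plates with its knob home, judging by the images and a firm stop.

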